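# Zero the screw press and back it off two turns

## Task

Set the gap of the small screw press for the next cork blanks: wind its handwheel clockwise until it comes up against the stop with the platen hard down on the bed, then back it off exactly two full turns. Finish still gripping the wooden handle on the wheel and holding it there, and leave everything else on the table where it is.

Things in the scene. Friction and masses are not known exactly. Their poses are not given: they have to be found in the camera images.
- handwheel (a joint): angle of the press's handwheel, rad: 0 = wound fully down (rigid stop, platen hard on the bed), growing anticlockwise seen from above, which lifts the platen 10 mm per turn (6.283 rad); upper end 28. Starts between 1.5 and 6. It stays where it is left (screw friction about 0.1 N m, no spring) and keeps its height; only the spindle rises through its hub
- wheel_hub (a point): on the wheel's upright axis at the hub's top, 195 mm above the table. Steel wheel, level, 150 mm across, three spokes, rim a 14 mm round bar with its top 188 mm above the table. A steel spindle 17 mm across stands 8 mm out of the hub when closed, 10 mm more per turn opened
- handle_mid (a point): middle of the handle: an upright turned wooden cylinder 22 mm across, 44 mm high, on the wheel's rim 68 mm from the wheel's axis; foot 192, middle 214, top 236 mm above the table. It spins freely about its own upright axis, so it can be gripped from above and carried round in a circle without turning the hand
- handle: the same wooden handle (freely spinning grip on the wheel); origin at the centre of its foot, 192 mm above the table, z up
- press: grey bench screw press, bolted down: base 150 x 225 mm, crosshead 225 mm long on two columns, nuts and boss up to 165 mm high under the wheel; origin under the base's centre, straight below the wheel's axis, x across the crosshead, z up
- vise: fly-tying vise on a black pedestal 160 x 110 mm, 197 mm high, to be left alone; origin under the pedestal's centre
- goblet: empty stemmed beer glass, 88 mm across, 155 mm high, to be left alone; origin under its foot
- cement: small amber bottle with white cap, 32 mm across, 66 mm high, to be left alone; origin under its base
- spool_a: upright grey thread spool, 28 mm across and high, to be left alone; origin under its base
- spool_b: upright tan thread spool, 28 mm across and high, to be left alone; origin under its base
- cork_a: flat cork disc, 52 mm across, 12 mm thick, to be left alone; origin under its centre
- cork_b: flat cork disc, 52 mm across, 12 mm thick, to be left alone; origin under its centre
- forceps: steel forceps lying flat, 120 mm long, 6 mm thick, to be left alone; origin near their pivot, on the table

How it is judged:
By the outcome, as a careful person would: the job done as asked, in the order asked, and still so for the second after the job is handed in, while the arm keeps its last pose, push and grip.
It also fails if it takes over 64 s, if anything falls off the work surface, if the arm or the gripper's body presses on something with over 40 N, if the wrist force passes 120 N, or if a joint passes its speed limit or range.

## Robot

A 6-joint arm with a two-finger parallel gripper is mounted at the origin on the work surface. World frame = base frame: x ahead of the robot, y to its left, z up, the work surface at z = 0. Lengths are in m, angles in rad, forces in N, time in s.
With the tool pointing down it reaches from about 0.35 to 0.975 m from the base axis. Payload 17.4 kg.
Tool frame: the origin (TCP) lies between the finger pads, 19 mm behind the fingertips; this is the grasp point; z points along the fingers, y is the line along which they close (so a half turn about z gives the same grasp; the last joint's range is limited). The gripper opens to 85 mm and grips with 20 to 120 N. Pads are 22 mm wide; open, the fingers measure 114 mm over their backs; the gripper's body (76 mm by 85 mm) begins 54 mm behind the grasp point. The pads swing forward as they close: fully open they stand 13 mm farther back than shut.
Start: joints at [-1.352, 0.116, 1.442, -0, 1.584, -0.038], TCP at [0.171, -0.653, 0.25] pointing down, gripper open.
Joint ranges: [-2.83, 2.83], [-0.83, 2.19], [0.07, 2.5], [-1.14, 4.28], [0.01, 3], [-2.97, 2.97]. Speed limits (rad/s): [1.89, 1.89, 2.22, 3.14, 3.14, 3.14].

## Interface

Orientations are given as a unit quaternion [x, y, z, w].
In Python, from station import monitor, cams, env gives the robot as it stands.
- The arm moves only by the shell command python3 -m jog 'ROWS' [OPENING]. ROWS is JSON, a list of rows, each a list of 6 numbers: the shift along the tool's x, y, z in mm, then the turn, a rotation vector about the tool's x, y, z in rad. A call has 1 to 20 rows; each row shifts and turns the commanded pose from where the row before left it, along the tool's axes as they then stand; what a row does not reach is not made up. A row lasts 1/12 s, in which the tool goes at most 41.7 mm and 7.16 degrees, less where a joint would pass 70% of its speed; a pose out of reach is approached as far as the arm can. A call with a gripper value outside its range is refused whole. OPENING is the opening, from 0 (shut) to 1 (fully open), set as the call begins (- or left out, the last holds). The fingers move at their own pace and stop on an object; the grip force is fixed at half the most. Time passes only in rows, so rows that do not move let the fingers close. It gives the time, the measured TCP pose, the force, the opening and the grip force at its end, in the units of the state.
- monitor.state(): the state, without advancing time (a new reading comes with each control period).
- cams.get_image(name): name is "scene" or "top" or "wrist"; returns (picture, depth): 480x640x3 uint8, red, green, blue; 480x640 float32, m along the optical axis (not along the pixel's ray), 0 where there is no reading.
- cams.camera_model(name): a dict with "fx", "fy", "cx", "cy" (pixels), "R" (3x3) and "t" (3): a world point X has camera coordinates R X + t; the wrist camera has in their place "mount" (4x4, takes a point from camera to tool coordinates, whose origin is the TCP and whose axes are the flange's). Camera axes: x right, y down, z forward; pixel columns grow to the right and rows downward; lengths in m; the calibration is good to about 2 mm. A picture is of the moment at which its call begins: read the wrist's pose just before it. camera_model takes no time and is no camera call.
- env.close_job(): hands the job in; it is judged then, once.
The state is a dict: "t": time; "joint_pos": joint angles; "dq": joint speeds; "tau": joint torques, N m; "eef_pos": TCP position; "orientation": TCP orientation; "wrist_force": force on the tool from outside, world axes, zero at the start; "ft_torque": the same for the moment, N m; "gripper_width": opening from 0.0 (shut) to 1.0 (fully open); "finger_force": force on a finger pad.
Only numpy, scipy, OpenCV 4.12 (cv2) and the standard library are available. Lean on these libraries where they do the work, as an engineer would, in place of code of your own. Each camera call takes 0.05 s, during which the arm holds its last target. There are 200 camera calls.

## Working session

There is one attempt and no reset: what is moved stays moved. The work goes in short steps, Python scripts to look and compute and a shell command to move; the robot and the scene stay as the last step left them, time stands still between calls to the robot, and variables do not carry over. Pictures are saved under pics/ and viewed, at most 10 in all, crops included, and the job is handed in when it is done.

```bash
ls; mkdir -p pics; python3 - <<'E'
from station import monitor,cams
import cv2,numpy as np
print(monitor.state())
for n in("scene","top"):
    im,d=cams.get_image(n); cv2.imwrite(f"pics/{n}0.png",im[:,:,::-1]); np.savez(f"pics/{n}0.npz",im=im,d=d)
    print(n,cams.camera_model(n))
print(cams.camera_model("wrist"))
E
```

```text
pics
{'t': 0.0, 'joint_pos': array([-1.35179385e+00,  1.16491627e-01,  1.44229271e+00, -2.72257157e-05,
        1.58398221e+00, -3.78187980e-02]), 'dq': array([-3.53993489e-04,  3.21964328e-03,  1.32853083e-03, -9.19396527e-05,
        6.45013994e-04, -7.62244216e-04]), 'tau': array([ 5.21867507e-03, -7.31984425e+01, -6.32483840e+01,  1.89754460e-04,
        6.38978454e-03, -1.24535049e-05]), 'eef_pos': array([ 0.17138925, -0.65269965,  0.24924131]), 'orientation': array([ 9.91766528e-01,  1.28057834e-01, -6.66558443e-05, -5.83308462e-04]), 'wrist_force': array([0.53352333, 0.0411895 , 0.99913086]), 'ft_torque': array([ 0.00045563,  0.0188345 , -0.03411998]), 'finger_force': 0.0, 'gripper_width': 0.9979492801508368}
scene {'fx': 554.2405002470473, 'fy': 554.2405002470473, 'cx': 318.93562223289064, 'cy': 235.13255251097846, 'R': array([[-0.71899748,  0.69489432, -0.01282636],
       [ 0.46631324,  0.46863904, -0.75028622],
       [-0.5153587 , -0.545435  , -0.6609887 ]]), 't': array([ 0.34949483, -0.11479084,  1.60306639])}
top {'fx': 514.4977825320674, 'fy': 514.4977825320674, 'cx': 325.98966177670314, 'cy': 241.95925268592092, 'R': array([[ 0.00206095, -0.99987487,  0.01568424],
       [-0.99481812, -0.00364432, -0.10160526],
       [ 0.10164971, -0.01539356, -0.99470115]]), 't': array([0.02069168, 0.53318534, 1.2223422 ])}
{'fx': 336.6034896049204, 'fy': 336.6034896049204, 'cx': 315.9801553520467, 'cy': 237.22607678882926, 'mount': array([[-9.81007917e-04, -9.57218397e-01, -2.89364785e-01,
         7.40097460e-02],
       [ 9.99999513e-01, -9.69795279e-04, -1.82128442e-04,
        -5.31874753e-05],
       [-1.06287907e-04, -2.89364823e-01,  9.57218882e-01,
        -1.23949095e-01],
       [ 0.00000000e+00,  0.00000000e+00,  0.00000000e+00,
         1.00000000e+00]])}
```

View pics/scene0.png

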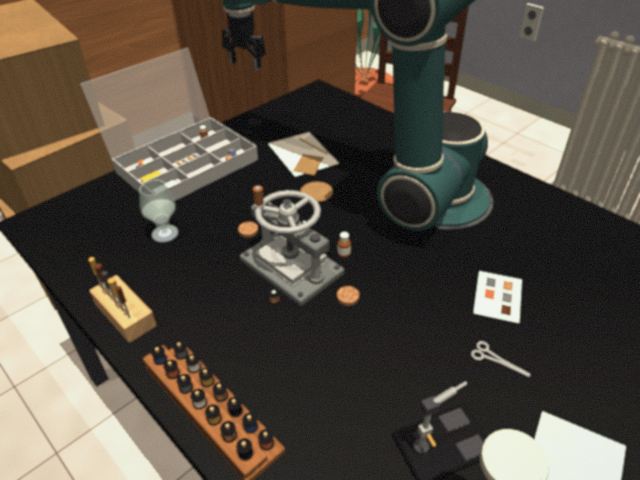

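View pics/top0.png

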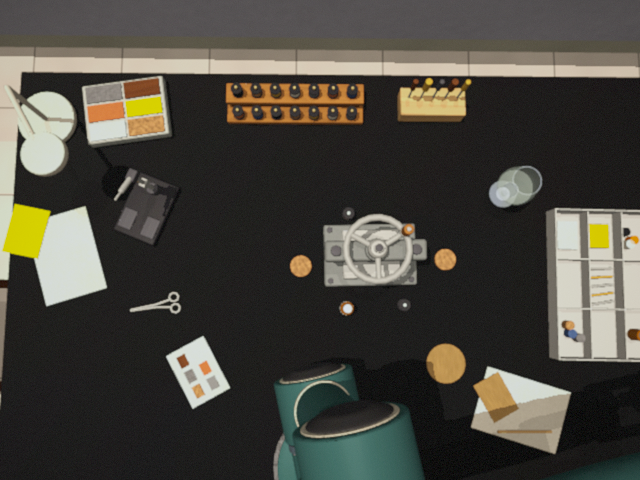

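The top view shows the wheel centred near (378,249), with the handle at (408,230). In the scene view the handle is at (258,195) and the hub near (288,210). Next I'll measure them.

```bash
cat > h.py <<'E'
import numpy as np,cv2
from station import cams
def ray(n,u,v,R=None,t=None):
    m=cams.camera_model(n); R=np.array(m["R"]);t=np.array(m["t"])
    d=R.T@np.array([(u-m["cx"])/m["fx"],(v-m["cy"])/m["fy"],1]); return -R.T@t,d
def plane(n,u,v,z):
    c,d=ray(n,u,v); return c+d*(z-c[2])/d[2]
def tri(r):  # least squares meeting of rays
    A=0;b=0
    for c,d in r:
        d=d/np.linalg.norm(d);P=np.eye(3)-np.outer(d,d);A=A+P;b=b+P@c
    x=np.linalg.solve(A,b); return x,[np.linalg.norm((np.eye(3)-np.outer(d,d)/(d@d))@(x-c)) for c,d in r]
def world(n,d):
    m=cams.camera_model(n);v,u=np.mgrid[:480,:640]
    p=np.stack([(u-m["cx"])/m["fx"]*d,(v-m["cy"])/m["fy"]*d,d],-1)
    return (p-np.array(m["t"]))@np.array(m["R"])
E
python3 - <<'E'
from h import *
for n,box in(("top",(325,205,435,295)),("scene",(235,175,335,265))):
    z=np.load(f"pics/{n}0.npz");im,d=z["im"].astype(int),z["d"];W=world(n,d)
    x0,y0,x1,y1=box;M=np.zeros((480,640),bool);M[y0:y1,x0:x1]=1
    M&=d>0
    br=M&(im[...,0]-im[...,2]>35)&(W[...,2]>.19)
    v,u=np.nonzero(br);print(n,"handle px",u.mean(),v.mean(),len(u),u.min(),u.max(),v.min(),v.max(),"zmax",W[br][:,2].max(), "mean",W[br].mean(0),"top",W[br&(W[...,2]>.23)].mean(0))
    g=M&~br&(im[...,0]-im[...,2]<25)&(W[...,2]>.172)&(W[...,2]<.192)
    P=W[g];A=np.c_[2*P[:,:2],np.ones(len(P))]
    hull=cv2.convexHull(np.argwhere(g)[:,::-1].astype(np.int32));e=cv2.fitEllipse(hull)
    print(" rim ellipse",e,plane(n,*e[0],.183))
    c=np.array(e and plane(n,*e[0],.183)[:2])
    r=np.linalg.norm(P[:,:2]-c,axis=1);Q=P[(r>.055)&(r<.09)]
    s=np.linalg.lstsq(np.c_[2*Q[:,:2],np.ones(len(Q))],(Q[:,:2]**2).sum(1),rcond=None)[0]
    print(" circle",s[:2],np.sqrt(s[2]+s[:2]@s[:2]),len(Q),Q[:,2].mean())
    s2=W[M&~br&(W[...,2]>.197)&(np.linalg.norm(W[...,:2]-c,axis=-1)<.03)];print(" spindle",s2.mean(0),s2[:,2].max(),len(s2))
E
```

```text
top handle px 406.7741935483871 229.5268817204301 93 401 413 224 235 zmax 0.23964982150019165 mean [ 0.53842096 -0.13945407  0.23037487] top [ 0.54014282 -0.14056634  0.23481391]
 rim ellipse ((376.8052673339844, 248.19061279296875), (69.15800476074219, 70.02723693847656), 134.34068298339844) [ 0.50427226 -0.08334761  0.183     ]
 circle [ 0.50440466 -0.08297454] 0.06716365079641898 1280 0.18587321792103723
 spindle [ 0.5044836  -0.08279188  0.20739793] 0.21514581331495122 82
scene handle px 257.9171974522293 195.2675159235669 157 253 262 186 205 zmax 0.2379207591144186 mean [ 0.54257079 -0.13595042  0.21930796] top [ 0.54082861 -0.13956001  0.23423276]
 rim ellipse ((286.2108154296875, 212.2183837890625), (42.560298919677734, 65.96607208251953), 88.90668487548828) [ 0.50912731 -0.08013428  0.183     ]
 circle [ 0.50728093 -0.08036646] 0.06717706999239043 760 0.1836663206056189
 spindle [ 0.50646933 -0.08044736  0.20694425] 0.2137964623829145 62
```

```bash
python3 -m jog '[[0,0,-17,0,0,0.0856],[0,0,-17,0,0,0.0856],[0,0,-17,0,0,0.0856],[10,-30,0,0,0,0],[10,-30,0,0,0,0],[10,-30,0,0,0,0],[10,-30,0,0,0,0],[10,-30,0,0,0,0],[10,-30,0,0,0,0],[10,-30,0,0,0,0],[10,-30,0,0,0,0]]' 1
python3 -m jog '[[22,-21,0,0,0,0],[22,-21,0,0,0,0],[22,-21,0,0,0,0],[22,-21,0,0,0,0],[22,-21,0,0,0,0],[22,-21,0,0,0,0],[22,-21,0,0,0,0],[22,-21,0,0,0,0],[22,-21,0,0,0,0],[22,-21,0,0,0,0],[0,0,0,0,0,0],[0,0,0,0,0,0],[0,0,0,0,0,0]]'
python3 - <<'E'
from station import monitor,cams
import cv2,numpy as np
s=monitor.state();im,d=cams.get_image("wrist");cv2.imwrite("pics/w1.png",im[:,:,::-1]);np.savez("pics/w1.npz",im=im,d=d,p=s["eef_pos"],q=s["orientation"])
print(s["eef_pos"],s["orientation"],s["joint_pos"])
E
```

```text
t: 1.02
eef_pos: [0.2516, -0.4113, 0.3006]
orientation: [1.0, -0.0, -0.0, -0.0]
wrist_force: [-0.3, -1.0, -0.3]
gripper_width: 0.999
finger_force: 0.0
t: 2.1
eef_pos: [0.4712, -0.203, 0.3007]
orientation: [1.0, 0.0, -0.0, -0.0]
wrist_force: [0.8, -0.4, -0.9]
gripper_width: 0.999
finger_force: 0.0
[ 0.47115516 -0.20301706  0.30069322] [ 9.99999918e-01  1.99801647e-04 -3.52497274e-04 -2.56051048e-05] [-4.56435522e-01 -2.48204727e-01  1.70693360e+00 -2.66582298e-04
  1.68351912e+00  1.11393130e+00]
```

View pics/w1.png

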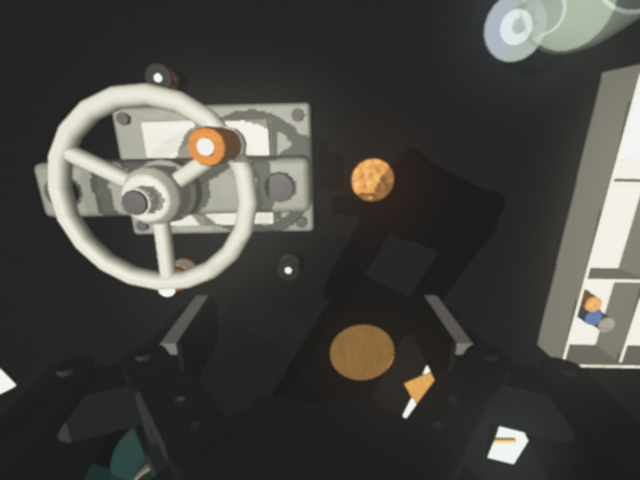

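The wrist view shows the handle's top, with its pale cap centre at about (205,147). The rim is centred near (152,187) and the spindle tip near (134,203). I'll cast rays from these and cross-check them against the other views.

```bash
cat >> h.py <<'E'
from scipy.spatial.transform import Rotation as Ro
def wray(p,q,u,v):
    m=cams.camera_model("wrist");T=np.array(m["mount"]);R=Ro.from_quat(q).as_matrix()
    d=T[:3,:3]@np.array([(u-m["cx"])/m["fx"],(v-m["cy"])/m["fy"],1]); return R@T[:3,3]+p,R@d
def onz(r,z): return r[0]+r[1]*(z-r[0][2])/r[1][2]
E
python3 - <<'E'
from h import *
z=np.load("pics/w1.npz");im=z["im"].astype(int);p,q=z["p"],z["q"];d=z["d"]
# cap: pale blob inside handle
sub=np.zeros((480,640),np.uint8);sub[137:158,194:216]=1
m=(sub>0)&(im[...,2]>130);v,u=np.nonzero(m);cap=(u.mean(),v.mean());print("cap",cap,len(u),"depth z",[ (wray(p,q,*cap)[0]+wray(p,q,*cap)[1]*d[147,205])])
print("ray z=.236",onz(wray(p,q,*cap),.236))
# pale cap in top view
t=np.load("pics/top0.npz")["im"].astype(int)[220:240,396:418]
mm=(t[...,2]>110)&(t[...,0]>150);print(t[6:16,6:18,2]);
sp=(np.abs(im-55).max(-1)<30);sub[:]=0;sub[188:218,118:150]=1
v,u=np.nonzero(sp&(sub>0));print("spindle",u.mean(),v.mean(),len(u),onz(wray(p,q,u.mean(),v.mean()),.212),"depth pt",wray(p,q,134,203)[0]+wray(p,q,134,203)[1]*d[203,134])
# rim: depth points in height band
m_=cams.camera_model("wrist");V,U=np.mgrid[:480,:640];T=np.array(m_["mount"])
P=np.stack([(U-m_["cx"])/m_["fx"]*d,(V-m_["cy"])/m_["fy"]*d,d],-1)@T[:3,:3].T+T[:3,3];P=P@Ro.from_quat(q).as_matrix().T+p
w=P[(d>0)&(P[...,2]>.175)&(P[...,2]<.192)&(U<270)&(V<300)];r=np.linalg.norm(w[:,:2]-[.505,-.082],axis=1);Q=w[(r>.058)&(r<.085)]
s=np.linalg.lstsq(np.c_[2*Q[:,:2],np.ones(len(Q))],(Q[:,:2]**2).sum(1),rcond=None)[0];print("rim",s[:2],np.sqrt(s[2]+s[:2]@s[:2]),len(Q),Q[:,2].max())
h=P[(d>0)&(P[...,2]>.233)&(P[...,2]<.245)&(U<270)&(V<300)];print("handle top",h.mean(0),(h.max(0)+h.min(0))/2,h[:,2].max(),len(h))
# two-view: brown top face in top cam vs cap ray
print("tri top/wrist",tri([ray("top",408,229.8),wray(p,q,*cap)]),tri([ray("scene",258,188),wray(p,q,*cap)]))
E
```

```text
cap (np.float64(204.75636363636363), np.float64(146.3018181818182)) 275 depth z [array([ 0.53956419, -0.14309163,  0.23727592])]
ray z=.236 [ 0.53952563 -0.14268464  0.236     ]
[[149 113  83  63  64  85 111 108  84  64  75 104]
 [122  67  50  55  83 142 173 171 143  95  61  84]
 [ 80  41  48  62  95 164 194 193 183 140  68  74]
 [ 47  32  48  62  84 162 194 194 188 147  71  67]
 [ 36  26  44  59  70 132 171 175 154 106  63  76]
 [ 34  20  37  55  62  82 115 119  92  61  60  87]
 [ 34  23  29  45  60  63  67  70  56  53  83 109]
 [ 50  26  23  33  42  52  50  52  55  83 120 131]
 [ 97  42  17  21  27  28  40  62 101 127 140 140]
 [125  93  54  46  36  48  55  87 128 145 148 141]]
spindle 127.0 214.02857142857144 35 [ 0.49655052 -0.08069631  0.212     ] depth pt [ 0.50386308 -0.08661047  0.21246165]
rim [ 0.50476303 -0.08711975] 0.06687916186741003 11233 0.19196121551677048
handle top [ 0.53951004 -0.14365222  0.2357845 ] [ 0.53941683 -0.1431744   0.23588356] 0.23872804751443688 1171
tri top/wrist (array([ 0.53857666, -0.14153142,  0.23151699]), [np.float64(0.0008571241697830574), np.float64(0.0008571241697830982)]) (array([ 0.53817041, -0.14129421,  0.23407405]), [np.float64(0.0014866006719999622), np.float64(0.0014866006719997812)])
```

The wrist view gives the handle at (0.5395, -0.1425), top 0.236, and the axis near (0.505, -0.0865). That makes the radius about 66 mm, which fits. The spindle tip is at about 0.2125, so the wheel is roughly 0.95 turn open. I'll descend and grip.

```bash
python3 -m jog '[[17,-15,0,0,0,0],[17,-15,0,0,0,0],[17,-15,0,0,0,0],[17.3,-15.5,0,0,0,0],[0,0,14,0,0,0],[0,0,14,0,0,0],[0,0,14,0,0,0],[0,0,14,0,0,0],[0,0,14,0,0,0],[0,0,14,0,0,0],[0,0,0,0,0,0],[0,0,0,0,0,0]]' 1
python3 -m jog '[[0,0,0,0,0,0],[0,0,0,0,0,0],[0,0,0,0,0,0],[0,0,0,0,0,0],[0,0,0,0,0,0],[0,0,0,0,0,0],[0,0,0,0,0,0],[0,0,0,0,0,0],[0,0,0,0,0,0],[0,0,0,0,0,0]]' 0.05
python3 - <<'E'
from station import monitor,cams
import cv2,numpy as np
s=monitor.state();im,d=cams.get_image("wrist");cv2.imwrite("pics/w2.png",im[:,:,::-1]);np.savez("pics/w2.npz",im=im,d=d,p=s["eef_pos"],q=s["orientation"])
print(s)
E
```

```text
t: 3.15
eef_pos: [0.5393, -0.1425, 0.2163]
orientation: [1.0, -0.0, -0.001, -0.0]
wrist_force: [-0.4, -0.6, 0.4]
gripper_width: 0.999
finger_force: 0.0
t: 3.98
eef_pos: [0.54, -0.1427, 0.2176]
orientation: [1.0, -0.0, 0.001, 0.0]
wrist_force: [2.5, -4.0, 4.7]
gripper_width: 0.242
finger_force: 58.8
{'t': 3.9833, 'joint_pos': array([-3.03800895e-01, -1.29055233e-01,  1.73778408e+00, -4.20414039e-04,
        1.53140054e+00,  1.26720549e+00]), 'dq': array([-5.35895106e-05, -4.34740509e-04,  1.37919161e-03, -7.05232005e-04,
       -8.64637753e-05, -1.13792696e-03]), 'tau': array([ 2.20142171e+00, -4.94532466e+01, -5.84032488e+01,  1.02449656e+00,
        1.05826244e+00,  4.32772023e-03]), 'eef_pos': array([ 0.54004256, -0.14270199,  0.21761207]), 'orientation': array([ 9.99999706e-01, -9.69033985e-05,  6.35339823e-04,  4.19232664e-04]), 'wrist_force': array([ 2.46572409, -3.97274331,  4.72933392]), 'ft_torque': array([-0.77657874, -0.38918949,  0.07160784]), 'finger_force': 58.83149027824402, 'gripper_width': 0.24165942714517943}
```

View pics/w2.png

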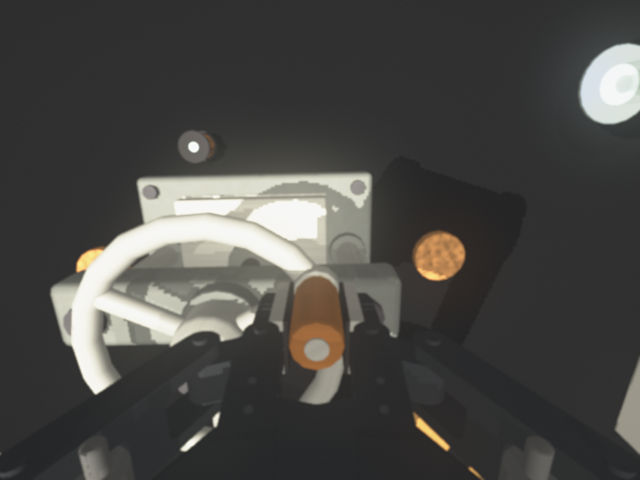

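The handle is gripped: opening 0.242 is about 20.5 mm, and the pad force is 59 N. Next come the chord steps for the circle.

```bash
python3 - <<'E'
import numpy as np
p=lambda a:68*np.array([np.cos(np.radians(a)),-np.sin(np.radians(a))])
for st in(15,):
    a=-58
    for k in range(24):
        print(k,a,'->',a-st,np.round(p(a-st)-p(a),1).tolist());a-=st
E
```

```text
0 -58 -> -73 [-16.2, 7.4]
1 -73 -> -88 [-17.5, 2.9]
2 -88 -> -103 [-17.7, -1.7]
3 -103 -> -118 [-16.6, -6.2]
4 -118 -> -133 [-14.5, -10.3]
5 -133 -> -148 [-11.3, -13.7]
6 -148 -> -163 [-7.4, -16.2]
7 -163 -> -178 [-2.9, -17.5]
8 -178 -> -193 [1.7, -17.7]
9 -193 -> -208 [6.2, -16.6]
10 -208 -> -223 [10.3, -14.5]
11 -223 -> -238 [13.7, -11.3]
12 -238 -> -253 [16.2, -7.4]
13 -253 -> -268 [17.5, -2.9]
14 -268 -> -283 [17.7, 1.7]
15 -283 -> -298 [16.6, 6.2]
16 -298 -> -313 [14.5, 10.3]
17 -313 -> -328 [11.3, 13.7]
18 -328 -> -343 [7.4, 16.2]
19 -343 -> -358 [2.9, 17.5]
20 -358 -> -373 [-1.7, 17.7]
21 -373 -> -388 [-6.2, 16.6]
22 -388 -> -403 [-10.3, 14.5]
23 -403 -> -418 [-13.7, 11.3]
```

```bash
python3 -m jog '[[-16.2,7.4,0,0,0,0],[-17.5,2.9,0,0,0,0],[-17.7,-1.7,0,0,0,0],[0,0,0,0,0,0],[0,0,0,0,0,0]]'; python3 -m jog '[[-16.6,-6.2,0,0,0,0],[-14.5,-10.3,0,0,0,0],[-11.3,-13.7,0,0,0,0],[0,0,0,0,0,0],[0,0,0,0,0,0]]'
```

```text
t: 4.45
eef_pos: [0.4877, -0.1512, 0.2176]
orientation: [1.0, -0.0, 0.0, 0.0]
wrist_force: [-3.4, -5.0, 4.9]
gripper_width: 0.24
finger_force: 60.3
t: 4.87
eef_pos: [0.4457, -0.1203, 0.2176]
orientation: [1.0, 0.0, -0.0, 0.0]
wrist_force: [-5.8, -0.9, 8.1]
gripper_width: 0.24
finger_force: 61.6
```

```bash
python3 -m jog '[[-7.4,-16.2,0,0,0,0],[-2.9,-17.5,0,0,0,0],[1.7,-17.7,0,0,0,0],[0,0,0,0,0,0],[0,0,0,0,0,0]]'; python3 -m jog '[[6.2,-16.6,0,0,0,0],[10.3,-14.5,0,0,0,0],[13.7,-11.3,0,0,0,0],[0,0,0,0,0,0],[0,0,0,0,0,0]]'
python3 - <<'E'
from h import *
from station import monitor
P=np.array([[.5400,-.1427],[.4877,-.1512],[.4457,-.1203]]+[monitor.state()["eef_pos"][:2]])
s=np.linalg.lstsq(np.c_[2*P,np.ones(len(P))],(P**2).sum(1),rcond=None)[0];print(s[:2],np.sqrt(s[2]+s[:2]@s[:2]))
im,d=cams.get_image("top");W=world("top",d);r=np.linalg.norm(W[...,:2]-[.504,-.083],axis=-1)
w=W[(d>0)&(r<.006)];print("spindle top z",np.sort(w[:,2])[-10:],len(w))
E
```

```text
t: 5.28
eef_pos: [0.438, -0.0683, 0.2176]
orientation: [1.0, 0.001, 0.001, -0.0]
wrist_force: [-0.2, 2.6, 7.7]
gripper_width: 0.238
finger_force: 61.4
t: 5.7
eef_pos: [0.469, -0.0267, 0.2176]
orientation: [1.0, 0.001, 0.001, 0.0]
wrist_force: [3.7, -4.2, 6.7]
gripper_width: 0.239
finger_force: 62.1
[ 0.50386483 -0.08510741] 0.0680069247082118
spindle top z [0.52506225 0.52541617 0.52552266 0.52572449 0.52573794 0.5269642
 0.52700658 0.52875889 0.52890272 0.52952695] 50
```

The fitted axis is (0.5039, -0.0851) with r = 68.0 mm, as it should be. I'll carry on more cautiously.

```bash
python3 -m jog '[[16.2,-7.4,0,0,0,0],[17.5,-2.9,0,0,0,0],[0,0,0,0,0,0],[0,0,0,0,0,0]]'; python3 -m jog '[[17.7,1.7,0,0,0,0],[16.6,6.2,0,0,0,0],[0,0,0,0,0,0],[0,0,0,0,0,0]]'
```

```text
t: 6.08
eef_pos: [0.5027, -0.0171, 0.2176]
orientation: [1.0, 0.0, 0.001, 0.001]
wrist_force: [1.9, -7.1, 7.2]
gripper_width: 0.243
finger_force: 62.4
t: 6.42
eef_pos: [0.5367, -0.0255, 0.2175]
orientation: [1.0, -0.0, 0.0, 0.001]
wrist_force: [-2.3, -7.7, 9.4]
gripper_width: 0.24
finger_force: 62.6
```

```bash
python3 - <<'E'
import numpy as np
p=lambda a:68*np.array([np.cos(np.radians(a)),-np.sin(np.radians(a))])
a=-298
for k in range(24):
    print(a,'->',a-5,np.round(p(a-5)-p(a),1).tolist());a-=5
E
```

```text
-298 -> -303 [5.1, 3.0]
-303 -> -308 [4.8, 3.4]
-308 -> -313 [4.5, 3.9]
-313 -> -318 [4.2, 4.2]
-318 -> -323 [3.8, 4.6]
-323 -> -328 [3.4, 4.9]
-328 -> -333 [2.9, 5.2]
-333 -> -338 [2.5, 5.4]
-338 -> -343 [2.0, 5.6]
-343 -> -348 [1.5, 5.7]
-348 -> -353 [1.0, 5.9]
-353 -> -358 [0.5, 5.9]
-358 -> -363 [-0.1, 5.9]
-363 -> -368 [-0.6, 5.9]
-368 -> -373 [-1.1, 5.8]
-373 -> -378 [-1.6, 5.7]
-378 -> -383 [-2.1, 5.6]
-383 -> -388 [-2.6, 5.4]
-388 -> -393 [-3.0, 5.1]
-393 -> -398 [-3.4, 4.8]
-398 -> -403 [-3.9, 4.5]
-403 -> -408 [-4.2, 4.2]
-408 -> -413 [-4.6, 3.8]
-413 -> -418 [-4.9, 3.4]
```

```bash
f='eef_pos|wrist_force'; python3 -m jog '[[5.1,3.0,0,0,0,0],[4.8,3.4,0,0,0,0],[0,0,0,0,0,0]]'|grep -E $f; python3 -m jog '[[4.5,3.9,0,0,0,0],[4.2,4.2,0,0,0,0],[0,0,0,0,0,0]]'|grep -E $f;  python3 -m jog '[[3.8,4.6,0,0,0,0],[3.4,4.9,0,0,0,0],[0,0,0,0,0,0]]'|grep -E $f
```

```text
eef_pos: [0.5463, -0.0319, 0.2175]
wrist_force: [-3.6, -7.9, 9.7]
eef_pos: [0.5548, -0.0401, 0.2175]
wrist_force: [-4.0, -6.3, 10.0]
eef_pos: [0.5619, -0.0495, 0.2175]
wrist_force: [-5.2, -5.4, 10.6]
```

```bash
f='eef_pos|wrist_force'; python3 -m jog '[[2.9,5.2,0,0,0,0],[2.5,5.4,0,0,0,0],[0,0,0,0,0,0]]'|grep -E $f; python3 -m jog '[[2.0,5.6,0,0,0,0],[0,0,0,0,0,0]]'|grep -E $f;  python3 -m jog '[[1.5,5.7,0,0,0,0],[0,0,0,0,0,0]]'|grep -E $f
```

```text
eef_pos: [0.5672, -0.06, 0.2176]
wrist_force: [-5.5, -5.1, 9.7]
eef_pos: [0.5691, -0.0655, 0.2175]
wrist_force: [-5.8, -4.1, 11.5]
eef_pos: [0.5705, -0.0711, 0.2176]
wrist_force: [-7.6, -3.9, 10.2]
```

```bash
f='eef_pos|wrist_force'; python3 -m jog '[[1.0,5.9,0,0,0,0],[0,0,0,0,0,0]]'|grep -E $f; python3 -m jog '[[0.5,5.9,0,0,0,0],[0,0,0,0,0,0]]'|grep -E $f;  python3 -m jog '[[-0.1,5.9,0,0,0,0],[0,0,0,0,0,0]]'|grep -E $f
```

```text
eef_pos: [0.5715, -0.077, 0.2176]
wrist_force: [-6.7, -2.1, 10.2]
eef_pos: [0.5719, -0.0828, 0.2175]
wrist_force: [-6.9, -2.9, 10.2]
eef_pos: [0.572, -0.0845, 0.2175]
wrist_force: [-5.6, 34.8, 12.7]
```

Stop found: the tangential force jumped to 35 N. The total wound down is about 301°, or 5.26 rad, which agrees with the spindle height. I'll ease off to a light push and read the reference pose.

```bash
f='eef_pos|wrist_force'; python3 -m jog '[[0,-3,0,0,0,0],[0,0,0,0,0,0],[0,0,0,0,0,0],[0,0,0,0,0,0]]'|grep -E $f; python3 - <<'E'
from station import monitor
s=monitor.state();print(s["eef_pos"],s["wrist_force"],s["orientation"],s["gripper_width"])
import numpy as np
p=lambda a:68*np.array([np.cos(np.radians(a)),-np.sin(np.radians(a))])
for k in range(24):
    a=k*15;print(a,np.round(p(a+15)-p(a),1).tolist())
E
```

```text
eef_pos: [0.5719, -0.0839, 0.2175]
wrist_force: [-5.6, 10.0, 11.0]
[ 0.5719361  -0.0839466   0.21753472] [-5.5565954   9.98249606 10.97993305] [ 9.99999160e-01  5.31444681e-04 -1.48162188e-04 -1.17249899e-03] 0.23947228048215008
0 [-2.3, -17.6]
15 [-6.8, -16.4]
30 [-10.8, -14.1]
45 [-14.1, -10.8]
60 [-16.4, -6.8]
75 [-17.6, -2.3]
90 [-17.6, 2.3]
105 [-16.4, 6.8]
120 [-14.1, 10.8]
135 [-10.8, 14.1]
150 [-6.8, 16.4]
165 [-2.3, 17.6]
180 [2.3, 17.6]
195 [6.8, 16.4]
210 [10.8, 14.1]
225 [14.1, 10.8]
240 [16.4, 6.8]
255 [17.6, 2.3]
270 [17.6, -2.3]
285 [16.4, -6.8]
300 [14.1, -10.8]
315 [10.8, -14.1]
330 [6.8, -16.4]
345 [2.3, -17.6]
```

```bash
f='eef_pos|wrist_force|width'; python3 -m jog '[[-2.3,-17.6,0,0,0,0],[-6.8,-16.4,0,0,0,0],[-10.8,-14.1,0,0,0,0],[-14.1,-10.8,0,0,0,0],[-16.4,-6.8,0,0,0,0],[-17.6,-2.3,0,0,0,0],[0,0,0,0,0,0],[0,0,0,0,0,0]]'|grep -E $f; python3 -m jog '[[-17.6,2.3,0,0,0,0],[-16.4,6.8,0,0,0,0],[-14.1,10.8,0,0,0,0],[-10.8,14.1,0,0,0,0],[-6.8,16.4,0,0,0,0],[-2.3,17.6,0,0,0,0],[0,0,0,0,0,0],[0,0,0,0,0,0]]'|grep -E $f
```

```text
eef_pos: [0.5035, -0.0172, 0.2176]
wrist_force: [0.1, -3.4, 6.1]
gripper_width: 0.243
eef_pos: [0.4359, -0.0859, 0.2176]
wrist_force: [-3.5, -1.7, 7.8]
gripper_width: 0.242
```

Tracking is good. I'll finish turn 1 and then check.

```bash
f='eef_pos|wrist_force|width'; python3 -m jog '[[2.3,17.6,0,0,0,0],[6.8,16.4,0,0,0,0],[10.8,14.1,0,0,0,0],[14.1,10.8,0,0,0,0],[16.4,6.8,0,0,0,0],[17.6,2.3,0,0,0,0],[17.6,-2.3,0,0,0,0],[16.4,-6.8,0,0,0,0],[14.1,-10.8,0,0,0,0],[10.8,-14.1,0,0,0,0],[6.8,-16.4,0,0,0,0],[2.3,-17.6,0,0,0,0],[0,0,0,0,0,0],[0,0,0,0,0,0]]'|grep -E $f; python3 -m jog '[[-2.3,-17.6,0,0,0,0],[-6.8,-16.4,0,0,0,0],[-10.8,-14.1,0,0,0,0],[-14.1,-10.8,0,0,0,0],[-16.4,-6.8,0,0,0,0],[-17.6,-2.3,0,0,0,0],[-17.6,2.3,0,0,0,0],[-16.4,6.8,0,0,0,0],[-14.1,10.8,0,0,0,0],[-10.8,14.1,0,0,0,0],[-6.8,16.4,0,0,0,0],[-2.3,17.6,0,0,0,0],[0,0,0,0,0,0],[0,0,0,0,0,0]]'|grep -E $f
python3 -m jog '[[2.3,17.6,0,0,0,0],[6.8,16.4,0,0,0,0],[10.8,14.1,0,0,0,0],[14.1,10.8,0,0,0,0],[16.4,6.8,0,0,0,0],[17.6,2.3,0,0,0,0],[17.6,-2.3,0,0,0,0],[16.4,-6.8,0,0,0,0],[14.1,-10.8,0,0,0,0],[10.8,-14.1,0,0,0,0],[6.8,-16.4,0,0,0,0],[0,0,0,0,0,0],[0,0,0,0,0,0]]'|grep -E $f
```

```text
eef_pos: [0.572, -0.084, 0.2175]
wrist_force: [-5.7, 0.4, 10.2]
gripper_width: 0.236
eef_pos: [0.4359, -0.0858, 0.2176]
wrist_force: [-3.8, -0.5, 8.7]
gripper_width: 0.241
eef_pos: [0.57, -0.1014, 0.2176]
wrist_force: [-4.7, 3.2, 11.4]
gripper_width: 0.243
```

```bash
python3 -m jog '[[1.2,-9,0,0,0,0],[1.1,-8.8,0,0,0,0],[0,0,0,0,0,0],[0,0,0,0,0,0],[0,0,0,0,0,0],[0,0,0,0,0,0]]'
python3 - <<'E'
from h import *
from station import monitor
s=monitor.state();print(s["eef_pos"],s["wrist_force"],s["dq"].round(4))
im,d=cams.get_image("scene");cv2.imwrite("pics/s2.png",cv2.resize(im[120:330,180:420,::-1],None,fx=2.5,fy=2.5))
W=world("scene",d);r=np.linalg.norm(W[...,:2]-[.5065,-.081],axis=-1);w=W[(d>0)&(r<.012)&(W[...,2]<.26)];print(np.sort(w[:,2])[-8:])
E
```

```text
t: 13.83
eef_pos: [0.5719, -0.0845, 0.2175]
orientation: [1.0, 0.0, -0.0, -0.0]
wrist_force: [-5.3, 0.6, 10.6]
gripper_width: 0.239
finger_force: 64.2
[ 0.57193791 -0.08445956  0.21752975] [-5.31976708  0.60883786 10.6350374 ] [-0.0012  0.0003  0.0016 -0.0011  0.0008  0.0005]
[0.22253517 0.22258279 0.22273793 0.22302605 0.22332104 0.22400746
 0.22435953 0.22448701]
```

View pics/s2.png

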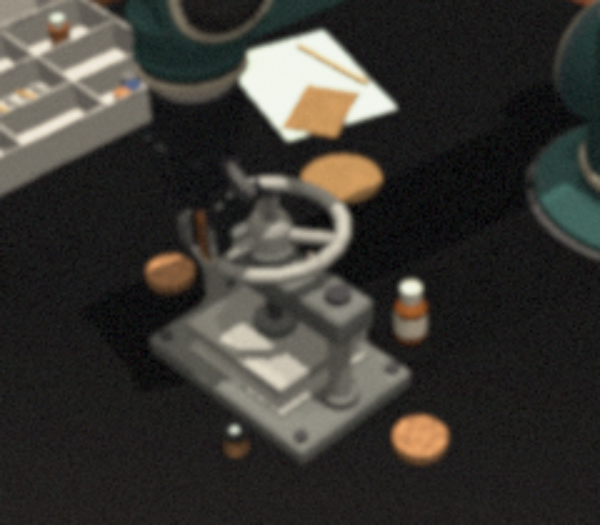

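The spindle tip is at about 0.223 m, which matches two turns, and the handle is gripped at the reference place. It is about 0.7 mm short, so I'll trim that and hand in.

```bash
python3 -m jog '[[0,-0.7,0,0,0,0],[0,0,0,0,0,0],[0,0,0,0,0,0],[0,0,0,0,0,0],[0,0,0,0,0,0],[0,0,0,0,0,0]]'; python3 -c "
from station import env,monitor
print(monitor.state()['eef_pos']);print(env.close_job())"
```

```text
t: 14.38
eef_pos: [0.5719, -0.084, 0.2175]
orientation: [1.0, 0.0, -0.0, -0.0]
wrist_force: [-6.0, 0.0, 10.8]
gripper_width: 0.238
finger_force: 64.2
[ 0.57193444 -0.08404526  0.21753665]
the job is handed in; nothing more can be done
None
```

I wound the handwheel clockwise to its stop (about 301°, 35 N push), backed it off two full turns to within about 0.3° by arm position, and handed the job in at 14.4 s still gripping the handle; no verdict was returned.

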